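# Load the incubator and latch its door

## Task

Stand the larger of the two blue-capped bottles upright on the incubator's pulled-out shelf, slide the shelf fully home without toppling the bottle, then push the door shut until its catch snaps in and holds it. Leave the other things standing where they are.

Things in the scene. Friction and masses are not known exactly. Their poses are not given: they have to be found in the camera images.
- large_bottle: the larger clear bottle with a blue screw cap: body 60 mm across and 118 mm high, cap 42 mm across from 118 to 142 mm high; about 0.2 kg; stands upright on the worktop; origin in the centre of its underside, z up
- small_bottle: the smaller clear bottle with a blue screw cap, 54 mm across and 104 mm high, stays where it stands; origin in the centre of its underside; the two bottles may have swapped places
- incubator: small white benchtop incubator, 200 mm deep (x), 260 mm wide (y), 250 mm high (z), fixed to the worktop; origin in the centre of its underside on the worktop, its front faces its own -x (front plane at x = -100 mm); its opening is 224 mm wide, from 58 to 228 mm above the worktop, with the roof slab above that up to 250 mm
- shelf_top (a point): centre of the upper surface of the wire shelf, 68 mm above the worktop; axes as the incubator's; shelf 170 mm deep (x), 204 mm wide (y); a 6 mm thick rod rim stands 6 mm up along both sides and the back, and an upright steel lip, 4 mm thick, along the front edge from 6 mm below to 18 mm above the surface
- shelf_lip (a point): middle of the top edge of the lip's front face (85 mm in front of shelf_top and 18 mm above it); the shelf is pushed in on this face; home, the face lies 2 mm inside the incubator's front plane, under the roof's edge
- shelf (a joint): how far the shelf is pulled out, m: 0 home against its stop, 0.13 fully out; slides with about 2 N of friction and stays where it is left
- door (a joint): opening angle of the door, rad: 0 shut on the frame, about 1.57 square to the front, 1.9 fully open; it swings to the robot about an upright hinge on the incubator's left front edge (as the robot sees it), with little friction, and stays where it is left
- catch (a point): sprung roller catch, 20 mm long, in the roof of the mouth near the door's free edge; the striker on the door meets it at about 0.075 rad and has to lift it (about 6 N at the free edge, more nearer the hinge); past 0.034 rad it pulls the door in to 0 and holds it there; let go before that, the door springs open again to 0.1 rad or more
- door_hinge (a point): point on the door's hinge axis at the height of its top edge, 252 mm above the worktop; its axes turn with the door: the door panel runs 256 mm from here along its -y and 198 mm down, the outer face (to be pushed) is 20 mm from the axis towards its -x; shut, its axes are the incubator's; a clear, solid window pane fills the door's 30 mm wide white frame
- door_edge (a point): top corner of the door's outer face at its free edge; a vertical bar handle, 10 mm thick, stands 24 mm off the outer face 20 mm in from this edge, from 88 to 158 mm below the top
- red_cap_bottle: small brown bottle with a red cap, 40 mm across and 92 mm high, bystander to the left of the incubator; origin in the centre of its underside
- stopper: rubber stopper, 40 mm across and 30 mm high, bystander; origin in the centre of its underside
- blender: chrome laboratory blender with a tall clear cover, fixed, 190 mm across and 366 mm high, between the bottles and the incubator: carry things round its front or over it; origin in the centre of its underside

How it is judged:
By the outcome, as a careful person would: the job done as asked, in the order asked, and still so for the second after the job is handed in, with the robot touching nothing.
It also fails if it takes over 72 s, if anything falls off the work surface, if the arm or the gripper's body presses on something with over 40 N, if the wrist force passes 120 N, or if a joint passes its speed limit or range.

## Robot

A 7-joint arm with a two-finger parallel gripper is mounted at the origin on a cart in front of the work surface, level with it; the furniture and walls round the work are solid. World frame = base frame: x ahead of the robot, y to its left, z up, the work surface at z = 0. Lengths are in m, angles in rad, forces in N, time in s.
With the tool pointing down it reaches from about 0.4 to 0.85 m from the base axis. Payload 4.5 kg.
Tool frame: the origin (TCP) lies between the finger pads; the fingertips stand 22 mm ahead of it and the grasp point (between the pads) lies 3 mm ahead of it; z points along the fingers, y is the line along which they close (so a half turn about z gives the same grasp; the last joint's range is limited). The gripper opens to 85 mm and grips with 20 to 120 N. Pads are 22 mm wide; open, the fingers measure 114 mm over their backs; the gripper's body (76 mm by 85 mm) begins 54 mm behind the grasp point. The pads swing forward as they close: fully open they stand 13 mm farther back than shut.
Start: joints at [1.262, 0.689, -0.195, 1.565, 0.157, 0.902, -0.215], TCP at [0.21, -0.589, 0.253] pointing down, gripper open.
Joint ranges: [-3.01, 3.01], [-0.46, 2.08], [-1.47, 1.51], [0.13, 2.56], [-1, 4.14], [0.04, 2.09], [-2.66, 2.66]. Speed limits (rad/s): [2.57, 2.57, 3.14, 3.14, 3.14, 3.14, 3.14].

## Interface

Orientations are given as a unit quaternion [w, x, y, z].
In Python, from rig import r gives the robot as it stands.
- The arm moves only by the tool jog_arm, never from a script. Its argument "steps" is a list of rows, each a list of 7 numbers: the turn, a rotation vector about the tool's x, y, z in degrees, then the shift along the tool's x, y, z in m, then the opening, from -1 (shut) to 1 (fully open). In form: [[rx, ry, rz, tx, ty, tz, claw], ...]. A call has 1 to 5 rows; each row shifts and turns the commanded pose from where the row before left it, along the tool's axes as they then stand; what a row does not reach is not made up. A row lasts 1/10 s, in which the tool goes at most 50 mm and 8.59 degrees, less where a joint would pass 70% of its speed; a pose out of reach is approached as far as the arm can. A call with a gripper value outside its range is refused whole. The fingers move at their own pace and stop on an object; the grip force is fixed at half the most. Time passes only in rows, so rows that do not move let the fingers close. It gives the time, the measured TCP pose, the force, the opening and the grip force at its end, in the units of the state.
- r.get_obs(): the state, without advancing time (a new reading comes with each control period).
- r.camera(name): name is "scene" or "top" or "wrist"; returns the picture (400x640x3 uint8, red, green, blue); there is no depth.
- r.calibration(name): a dict with "vfov" (degrees; the focal length in pixels is half the picture's height over the tangent of half this angle, whatever the lens; pixels are square), "cx", "cy" (the principal point, pixels), "pose" (4x4, takes a point from camera to world coordinates). Camera axes: x right, y up, looking along -z (the intrinsics and any distortion apply to the point x, -y, -z); pixel columns grow to the right and rows downward; lengths in m; the calibration is good to about 2 mm. A picture is of the moment at which its call begins: read the wrist's pose just before it. calibration takes no time and is no camera call; for the wrist camera it gives the pose at the moment of the call.
- r.close_job(): hands the job in; it is judged then, once.
Trained networks look in the newest picture that a camera, given by its name, has taken for a name from the list of things; names that differ only in an ending like _2 or _b are one class to them, and where a whole thing is asked for, a point or a joint stands for the part that bears it (a point fixed in the world has none). Each returns a list of dicts, best first, with "confidence" (0 to 1); they miss things now and then, are a little off and sometimes report something else, mostly with a low value. They report only what shows in the picture. A call takes as long as a camera call.
- r.boxes_of(query, camera): "box" ([left, top, width, height] in pixels, round what is visible of it).
- r.masks_of(query, camera): "region" (400x640 bool, what is visible of it) and "box" ([left, top, width, height] in pixels, round what is visible of it).
The state is a dict: "time_s": time; "joint_positions": joint angles; "qd": joint speeds; "joint_efforts": joint torques, N m; "tool_pos": TCP position; "eef_rot": TCP orientation; "wrist_force": force on the tool from outside, world axes, zero at the start; "torque": the same for the moment, N m; "grip_width": opening from 0.0 (shut) to 1.0 (fully open); "gripper_force": force on a finger pad.
Only numpy, scipy, OpenCV 4.12 (cv2) and the standard library are available. Lean on these libraries where they do the work, as an engineer would, in place of code of your own. Each camera call takes 0.05 s, during which the arm holds its last target. There are 200 camera calls.

## Working session

There is one attempt and no reset: what is moved stays moved. The work goes in short steps, Python scripts to look and compute and a tool call to move; the robot and the scene stay as the last step left them, time stands still between calls to the robot, and variables do not carry over. Pictures are saved under pics/ and viewed, at most 11 in all, crops included, and the job is handed in when it is done.

Besides the shell and the picture viewer there is one more tool, called after "Request:" as name(argument=value, ...) on one line, values as JSON. jog_arm: Moves the arm, as the interface text tells. Its arguments: {"type":"object","properties":{"steps":{"type":"array","items":{"type":"array","items":{"type":"number"}}}},"required":["steps"]}

```bash
ls; mkdir -p pics; python3 - <<'E'
from rig import r
import cv2,numpy as np
o=r.get_obs();print(o)
for c in ["scene","top"]:
    im=r.camera(c);cv2.imwrite(f"pics/{c}0.png",im[:,:,::-1])
    k=r.calibration(c);print(c,k)
    for q in ["large_bottle","small_bottle","incubator","door","shelf","blender","red_cap_bottle","stopper"]:
        print(q,[(np.round(b["box"]).tolist(),round(b["confidence"],2)) for b in r.boxes_of(q,c)[:3]])
E
```

```text
pics
{'time_s': 0.0, 'joint_positions': array([ 1.26183804,  0.68999064, -0.19448673,  1.56638876,  0.15729544,
        0.90247385, -0.21509564]), 'qd': array([-0.00073508,  0.00037222,  0.00175548, -0.00074327, -0.00129405,
        0.00058276, -0.00070995]), 'joint_efforts': array([ 5.31377736e-04, -5.39617538e+01, -1.26598947e+00, -1.58547717e+01,
        9.25823028e-03,  9.48168657e-03,  3.96154508e-05]), 'tool_pos': array([ 0.20978628, -0.58807711,  0.25246724]), 'eef_rot': array([-9.06384832e-04,  9.85344068e-01,  1.70576063e-01, -2.31679271e-04]), 'wrist_force': array([ 0.22348178, -0.01392897,  0.44279451]), 'torque': array([ 0.00654682, -0.01001516, -0.01082476]), 'gripper_force': 0.0, 'grip_width': 0.998998735142306}
scene {'vfov': 56.828177349092506, 'cx': 325.0686006046945, 'cy': 201.7497359692488, 'pose': array([[-0.5172773 ,  0.42034   , -0.74547869, -0.28433083],
       [-0.85571045, -0.26783168,  0.44274803,  0.59812246],
       [-0.01355811,  0.86693741,  0.49823258,  0.7264175 ],
       [ 0.        ,  0.        ,  0.        ,  1.        ]])}
large_bottle [([426.0, 19
[... 510 characters left out ...]
pose': array([[-0.3321093 ,  0.7322657 , -0.59455055, -0.36332058],
       [-0.94319142, -0.26426933,  0.20137443,  0.40426254],
       [-0.00966189,  0.6276533 ,  0.77843303,  1.3934298 ],
       [ 0.        ,  0.        ,  0.        ,  1.        ]])}
large_bottle [([394.0, 207.0, 17.0, 30.0], 0.81), ([205.0, 225.0, 13.0, 20.0], 0.56), ([390.0, 183.0, 12.0, 24.0], 0.37)]
small_bottle [([391.0, 184.0, 15.0, 24.0], 0.67)]
incubator [([226.0, 142.0, 90.0, 134.0], 0.94)]
door [([243.0, 198.0, 43.0, 77.0], 0.58)]
shelf [([259.0, 202.0, 58.0, 36.0], 0.92)]
blender [([258.0, 191.0, 60.0, 47.0], 0.16)]
red_cap_bottle [([203.0, 227.0, 13.0, 19.0], 0.68), ([242.0, 196.0, 43.0, 80.0], 0.6)]
stopper []
```

```bash
python3 - <<'E'
import cv2
a=cv2.imread("pics/scene0.png")[110:310,160:480];b=cv2.imread("pics/top0.png")[110:290,180:440]
cv2.imwrite("pics/scene0c.png",cv2.resize(a,(800,500),interpolation=cv2.INTER_CUBIC))
cv2.imwrite("pics/top0c.png",cv2.resize(b,(780,540),interpolation=cv2.INTER_CUBIC))
E
```

```text
(no output)
```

View pics/scene0c.png

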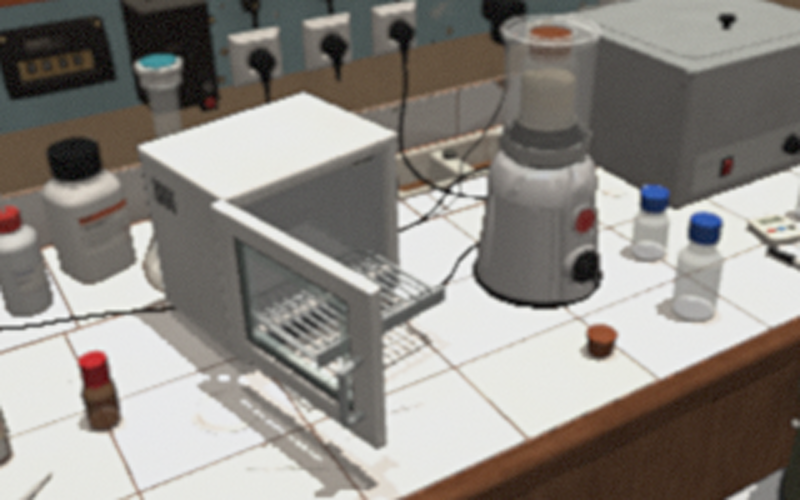

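View pics/top0c.png

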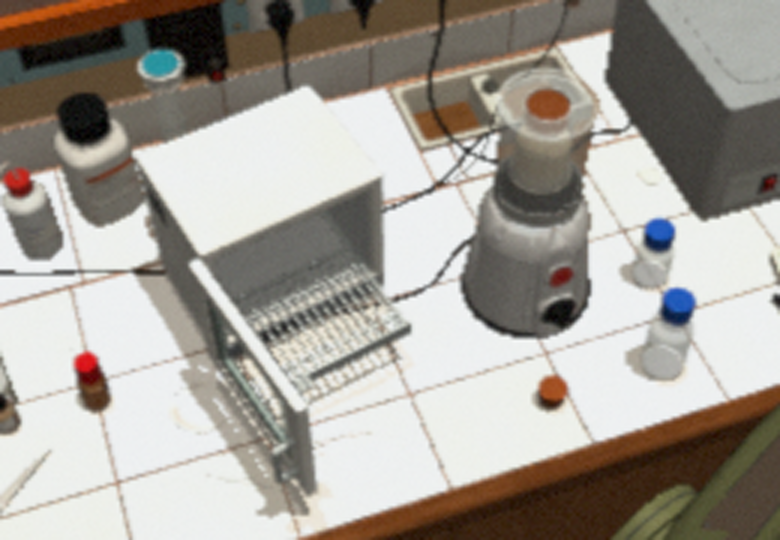

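The scene crop shows two blue-capped bottles: the near one at full-image (440,216) looks larger, and the far one is at (420,200). The stopper, the blender, the incubator with its door open about 90° and the shelf pulled out (lip from (287,252) to (337,227)) are also visible. In the top view the same bottles are at (403,221) and (398,196), and the lip runs from (284,235) to (317,219).

```bash
cat > h.py <<'E'
from rig import r
import numpy as np,cv2
from scipy.spatial.transform import Rotation as R
def ray(k,p):
    f=200/np.tan(np.radians(k["vfov"])/2)
    d=np.array([(p[0]-k["cx"])/f,-(p[1]-k["cy"])/f,-1.]);T=np.array(k["pose"])
    d=T[:3,:3]@d;return T[:3,3],d/np.linalg.norm(d)
def tri(obs):
    A=np.zeros((3,3));b=np.zeros(3)
    for k,p in obs:
        o,d=ray(k,p);M=np.eye(3)-np.outer(d,d);A+=M;b+=M@o
    x=np.linalg.solve(A,b);e=[np.linalg.norm(np.cross(x-ray(k,p)[0],ray(k,p)[1])) for k,p in obs]
    return x.round(4),np.round(max(e),4)
def plane(k,p,z):
    o,d=ray(k,p);return (o+d*(z-o[2])/d[2]).round(4)
def proj(k,X):
    T=np.array(k["pose"]);c=T[:3,:3].T@(np.array(X)-T[:3,3]);f=200/np.tan(np.radians(k["vfov"])/2)
    return np.array([k["cx"]-f*c[0]/c[2],k["cy"]+f*c[1]/c[2]])
def Rw(q): return R.from_quat([q[1],q[2],q[3],q[0]])
E
python3 - <<'E'
from h import *
s=r.calibration("scene");t=r.calibration("top")
P={"near cap":((442.4,198),(406,209.7),.142),"near base":((438,233),(401.3,232.3),0),
"far cap":((422,186),(399.8,186),.126),"far base":((419.8,211),(397.5,203),0),
"stopper top":((400.4,242),(364.2,237.5),.03),
"roof FR":((318,163.2),(307.3,170),.25),"roof FL":((248.8,190),(248.3,195),.25),"roof BL":((216,170),(225,161.7),.25),"roof BR":((282,147.6),(282.7,139.3),.25),
"lip R":((337.2,226.8),(316.7,219),.086),"lip L":((287.2,252),(284.3,235),.086),
"door free top":((311,228),(280.7,246),.252),"door hinge top":((247,193),(244.5,198),.252),"red cap":((197.5,253),(208.5,230),.092),
"blender base front":((377,230),(355,218),0),"blender top":((380,124),(362,143),.366)}
for n,(a,b,z) in P.items(): print(n,*tri([(s,a),(t,b)]),plane(s,a,z)[:2],plane(t,b,z)[:2])
o=r.get_obs();print(Rw(o["eef_rot"]).as_matrix().round(3));w=r.calibration("wrist");print(w["pose"].round(3),w["vfov"])
E
```

```text
near cap [ 0.4132 -0.2544  0.1393] 0.0012 [ 0.4088 -0.2506] [ 0.4127 -0.2525]
near base [ 0.398  -0.2472  0.0127] 0.0018 [ 0.4121 -0.2619] [ 0.4032 -0.2539]
far cap [ 0.5522 -0.3051  0.1076] 0.0007 [ 0.5265 -0.2783] [ 0.5397 -0.2946]
far base [ 0.5451 -0.3069  0.004 ] 0.0019 [ 0.5517 -0.3114] [ 0.5459 -0.3097]
stopper top [ 0.4137 -0.0905  0.0286] 0.0014 [ 0.4108 -0.0896] [ 0.4143 -0.0894]
roof FR [0.6418 0.0698 0.2531] 0.0017 [0.6499 0.0671] [0.6432 0.0678]
roof FL [0.6076 0.3121 0.2427] 0.003 [0.597  0.3184] [0.5995 0.3102]
roof BL [0.8039 0.3521 0.2386] 0.0025 [0.7759 0.3561] [0.794  0.3548]
roof BR [0.8392 0.1044 0.2483] 0.0015 [0.8334 0.1054] [0.8385 0.1059]
lip R [0.5334 0.069  0.075 ] 0.0003 [0.5199 0.078 ] [0.5257 0.0716]
lip L [0.5534 0.2191 0.0192] 0.0182 [0.488  0.2661] [0.4966 0.2149]
door free top [0.3547 0.2603 0.2419] 0.002 [0.3394 0.2663] [0.3499 0.2629]
door hinge top [0.5954 0.3257 0.2436] 0.0006 [0.5795 0.33  ] [0.5888 0.3267]
red cap [0.6159 0.4844 0.0888] 0.0011 [0.6105 0.4841] [0.6141 0.4853]
blender base front [ 0.5413 -0.1049 -0.0063] 0.0032 [ 0.5374 -0.0976] [ 0.5343 -0.1042]
blender top [ 0.6088 -0.1371  0.353 ] 0.0029 [ 0.5739 -0.1118] [ 0.5994 -0.1289]
[[ 0.942  0.336  0.   ]
 [ 0.336 -0.942 -0.   ]
 [-0.     0.    -1.   ]]
[[ 0.337  0.908  0.249  0.274]
 [-0.941  0.325  0.089 -0.566]
 [-0.    -0.264  0.964  0.375]
 [ 0.     0.     0.     1.   ]] 66.42116311433908
```

Triangulated heights are 0.139 for the near bottle and 0.108 for the far one, so the near bottle at about (0.41,-0.253) is the large one. The incubator's yaw is about 10°. I'm approaching the bottle now.

Request:
jog_arm(steps=[[0,0,4.7,0,0,0,1],[0,0,4.7,0,0,0,1],[0,0,0,0.032,-0.037,0,1],[0,0,0,0.032,-0.037,0,1],[0,0,0,0.032,-0.037,0,1]])

```text
time_s: 1.4
tool_pos: [0.2855, -0.461, 0.2534]
eef_rot: [0.0, 0.996, 0.089, 0.0]
wrist_force: [1.1, 0.2, 0.2]
grip_width: 0.999
gripper_force: 0.0
```

Request:
jog_arm(steps=[[0,0,0,0.032,-0.037,0,1],[0,0,0,0.032,-0.037,0,1],[0,0,0,0.032,-0.037,0,1],[0,0,0,0,0,0,1],[0,0,0,0,0,0,1]])

```text
time_s: 1.9
tool_pos: [0.3605, -0.3351, 0.2535]
eef_rot: [0.0, 0.996, 0.091, 0.0]
wrist_force: [-0.1, -0.6, 1.1]
grip_width: 1.003
gripper_force: 0.0
```

```bash
cat > look.py <<'E'
import sys
from h import *
def look(name,qs):
    o=r.get_obs();k=r.calibration("wrist");im=r.camera("wrist");cv2.imwrite(f"pics/{name}.png",im[:,:,::-1])
    print("tcp",o["tool_pos"].round(4),o["eef_rot"].round(4),o["time_s"])
    for q in qs:
        for b in r.masks_of(q,"wrist")[:2]:
            print(q,np.round(b["box"]).tolist(),round(b["confidence"],2))
    # blue cap blob(s)
    hsv=cv2.cvtColor(im,cv2.COLOR_RGB2HSV);m=cv2.inRange(hsv,(105,120,50),(125,255,255))
    n,_,st,c=cv2.connectedComponentsWithStats(m)
    for i in range(1,n):
        if st[i,4]>150: print("blue",st[i],c[i].round(1),plane(k,c[i],.142),plane(k,c[i],.104))
    np.save(f"pics/{name}.npy",{"k":k,"o":o},allow_pickle=True)
E
python3 -c "
from look import *
look('w1',['large_bottle','small_bottle'])"
```

```text
tcp [ 0.3605 -0.3351  0.2535] [2.000e-04 9.958e-01 9.110e-02 2.000e-04] 1.9
large_bottle [186.0, 81.0, 92.0, 70.0] 0.61
small_bottle [301.0, 0.0, 43.0, 17.0] 0.61
blue [ 189   83   59   59 2668] [218.1 112.1] [ 0.4181 -0.2533  0.142 ] [ 0.4166 -0.242   0.104 ]
```

View pics/w1.png

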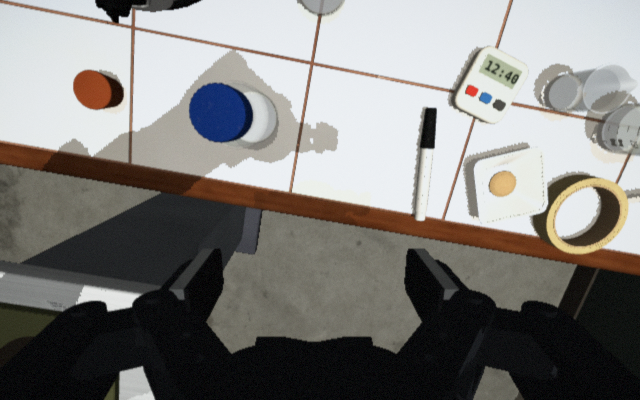

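The wrist view shows the large bottle's cap centred at (219,111), the small bottle at the top edge near (322,5) and the stopper at (97,90). I'll move over the bottle and measure again.

Request:
jog_arm(steps=[[0,0,0,0.035,-0.035,0,1],[0,0,0,0.034,-0.035,0,1],[0,0,0,0,0,0,1],[0,0,0,0,0,0,1]])

```text
time_s: 2.45
tool_pos: [0.4151, -0.2552, 0.2532]
eef_rot: [0.0, 0.996, 0.09, -0.0]
wrist_force: [0.1, -1.3, 0.1]
grip_width: 0.999
gripper_force: 0.0
```

```bash
python3 -c "
from look import *
look('w2',['large_bottle'])
a=np.load('pics/w1.npy',allow_pickle=True).item()['k'];b=np.load('pics/w2.npy',allow_pickle=True).item()['k']
im=cv2.imread('pics/w2.png');hsv=cv2.cvtColor(im,cv2.COLOR_BGR2HSV);m=cv2.inRange(hsv,(105,120,50),(125,255,255));M=cv2.moments(m)
p=(M['m10']/M['m00'],M['m01']/M['m00']);print(p,tri([(a,(218.5,111.5)),(b,p)]))"
```

```text
tcp [ 0.4151 -0.2552  0.2532] [ 1.00e-04  9.96e-01  8.96e-02 -1.00e-04] 2.45
large_bottle [280.0, 152.0, 63.0, 73.0] 0.93
blue [ 382    3   53   62 2426] [407.9  32.4] [ 0.5489 -0.2968  0.142 ] [ 0.5598 -0.3056  0.104 ]
blue [ 286  176   52   51 2115] [311. 201.] [ 0.4186 -0.2527  0.142 ] [ 0.4083 -0.2542  0.104 ]
(365.2731201382887, 111.81201382886776) (array([ 0.4552, -0.2725,  0.2266]), np.float64(0.034))
```

Both wrist views agree: the cap is at (0.418,-0.253), 0.142 high. Descending to grip the body at about 0.10.

Request:
jog_arm(steps=[[0,0,0,0.003,-0.002,0.03,1],[0,0,0,0,0,0.045,1],[0,0,0,0,0,0.045,1],[0,0,0,0,0,0.029,1],[0,0,0,0,0,0,1]])

```text
time_s: 3.05
tool_pos: [0.4144, -0.2533, 0.1012]
eef_rot: [-0.001, 0.996, 0.088, -0.003]
wrist_force: [-1.3, 1.4, 0.6]
grip_width: 0.998
gripper_force: 0.0
```

Request:
jog_arm(steps=[[0,0,0,0,0,0,-1],[0,0,0,0,0,0,-1],[0,0,0,0,0,0,-1],[0,0,0,0,0,0,-1],[0,0,0,0,0,0,-1]])

```text
time_s: 3.55
tool_pos: [0.4184, -0.2533, 0.1066]
eef_rot: [0.001, 0.996, 0.089, 0.002]
wrist_force: [0.3, -0.0, 5.8]
grip_width: 0.608
gripper_force: 59.0
```

Request:
jog_arm(steps=[[0,0,0,0,0,-0.02,-1],[0,0,0,0,0,-0.035,-1],[0,0,0,0,0,-0.04,-1],[0,0,0,0,0,-0.035,-1],[0,0,0,0.004,-0.02,-0.01,-1]])

```text
time_s: 4.05
tool_pos: [0.4196, -0.2358, 0.2494]
eef_rot: [0.004, 0.996, 0.086, 0.004]
wrist_force: [0.3, 0.8, -3.0]
grip_width: 0.606
gripper_force: 60.3
```

Request:
jog_arm(steps=[[0,0,0,0.007,-0.035,0,-1],[0,0,0,0.008,-0.042,0,-1],[0,0,0,0.008,-0.042,0,-1],[0,0,0,0.008,-0.042,0,-1],[0,0,0,0.008,-0.042,0,-1]])

```text
time_s: 4.55
tool_pos: [0.4202, -0.024, 0.2458]
eef_rot: [0.0, 0.996, 0.089, 0.001]
wrist_force: [1.6, -0.1, -2.1]
grip_width: 0.605
gripper_force: 60.3
```

Request:
jog_arm(steps=[[0,0,0,0.008,-0.042,0,-1],[0,0,0,0.007,-0.035,0,-1],[0,0,0,0.004,-0.02,0,-1],[0,0,0,0,0,0,-1],[0,0,0,0,0,0,-1]])

```text
time_s: 5.05
tool_pos: [0.4217, 0.0733, 0.2453]
eef_rot: [0.0, 0.996, 0.09, 0.001]
wrist_force: [-1.0, -0.5, -2.7]
grip_width: 0.605
gripper_force: 60.3
```

```bash
python3 -c "
from look import *
look('w3',['shelf','door','incubator'])
print(r.calibration('wrist')['pose'].round(3))
im=r.camera('top');cv2.imwrite('pics/top1.png',im[:,:,::-1])
cv2.imwrite('pics/top1c.png',cv2.resize(im[110:290,180:440,::-1],(780,540),interpolation=cv2.INTER_CUBIC))
"
```

```text
tcp [0.4217 0.0733 0.2453] [1.00e-04 9.96e-01 8.96e-02 8.00e-04] 5.05
shelf [105.0, 2.0, 239.0, 73.0] 0.83
door [1.0, 0.0, 132.0, 289.0] 0.73
incubator [1.0, 0.0, 343.0, 285.0] 0.95
blue [296 242  34  29 258] [313.1 254.7] [0.3838 0.0666 0.142 ] [0.3662 0.0635 0.104 ]
blue [ 255  254  125   90 6985] [318.  307.8] [0.3365 0.0538 0.142 ] [0.3109 0.0485 0.104 ]
[[ 0.176  0.949  0.26   0.489]
 [-0.984  0.17   0.047  0.084]
 [-0.    -0.264  0.964  0.367]
 [ 0.     0.     0.     1.   ]]
```

View pics/w3.png

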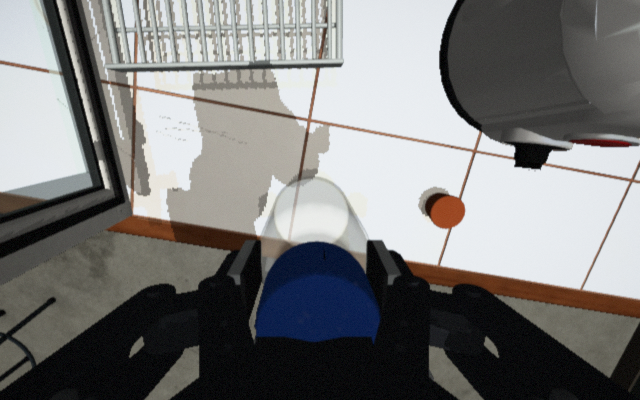

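The held bottle hangs straight between the pads. The lip's front edge runs from (107,69) to (343,66), the door is at the left with its free edge near (128,205), and the blender is at the upper right.

```bash
python3 -c "
from h import *
k=np.load('pics/w3.npy',allow_pickle=True).item()['k']
L=plane(k,(107,68.5),.086);Rr=plane(k,(343,65.5),.086)
print(L,Rr,np.linalg.norm(L-Rr)); d=(L-Rr)[:2];print('yaw',np.degrees(np.arctan2(-d[0],d[1])))
for p in [(128,205),(95,0),(88,0),(123,180)]:
  print(p,plane(k,p,.252),plane(k,p,.054))
"
```

```text
[0.4965 0.266  0.086 ] [0.5349 0.0684 0.086 ] 0.20129659708996575
yaw 10.997331946321601
(128, 205) [0.4427 0.151  0.252 ] [0.3643 0.2639 0.054 ]
(95, 0) [0.5123 0.1634 0.252 ] [0.5536 0.2975 0.054 ]
(88, 0) [0.5119 0.1656 0.252 ] [0.5524 0.3037 0.054 ]
(123, 180) [0.4524 0.1531 0.252 ] [0.3908 0.2697 0.054 ]
```

View pics/top1c.png

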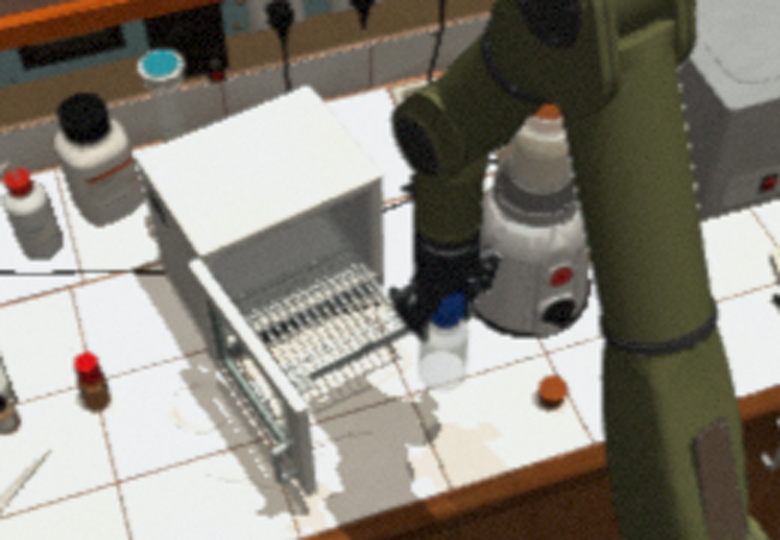

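The top view shows the bottle held upright, just in front of and to the right of the lip (about (325,222) in the full image). I'll check how close the forearm is to the blender in the scene camera.

```bash
python3 -c "
from h import *
im=r.camera('scene');cv2.imwrite('pics/scene1.png',im[:,:,::-1])
s=r.calibration('scene');t=r.calibration('top')
# wrist corner joint (forearm end) seen in top crop at (415,130)
o,d=ray(t,(180+415/3,110+130/3))
for z in (.3,.4,.5,.6): print(z,plane(t,(180+415/3,110+130/3),z),plane(t,(180+600/3,110+30/3),z), proj(s,plane(t,(180+415/3,110+130/3),z)).round(),proj(s,plane(t,(180+600/3,110+30/3),z)).round())
"
```

```text
0.3 [0.666  0.0149 0.3   ] [ 0.7598 -0.287   0.3   ] [329. 143.] [385. 120.]
0.4 [0.5718 0.0505 0.4   ] [ 0.6571 -0.2238  0.4   ] [336. 123.] [392. 102.]
0.5 [0.4777 0.0861 0.5   ] [ 0.5544 -0.1606  0.5   ] [344.  95.] [400.  78.]
0.6 [0.3836 0.1217 0.6   ] [ 0.4517 -0.0974  0.6   ] [356.  59.] [412.  47.]
```

View pics/scene1.png

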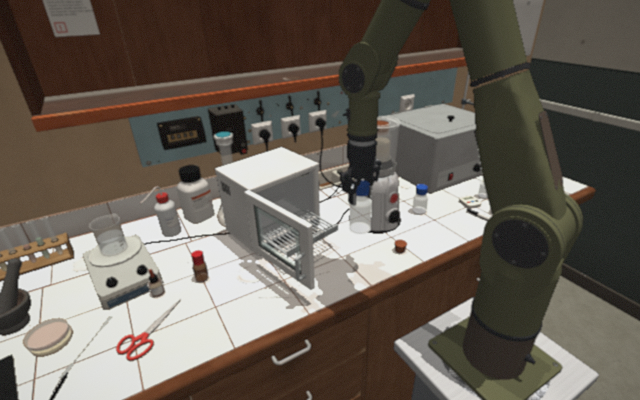

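The elbow and forearm are well above the blender, so I'll carry on to the shelf.

Request:
jog_arm(steps=[[0,0,0,0.025,-0.012,0,-1],[0,0,0,0.038,-0.015,0,-1],[0,0,0,0.04,-0.015,0,-1],[0,0,0,0.038,-0.015,0,-1],[0,0,0,0.018,-0.009,0,-1]])

```text
time_s: 5.85
tool_pos: [0.5697, 0.1685, 0.2441]
eef_rot: [-0.001, 0.996, 0.089, 0.002]
wrist_force: [-0.0, 0.2, -2.1]
grip_width: 0.604
gripper_force: 60.3
```

Request:
jog_arm(steps=[[0,0,0,0,0,0.01,-1],[0,0,0,0,0,0.02,-1],[0,0,0,0,0,0.01,-1],[0,0,0,0,0,0,-1],[0,0,0,0,0,0,-1]])

```text
time_s: 6.35
tool_pos: [0.5662, 0.1662, 0.2044]
eef_rot: [0.0, 0.996, 0.089, -0.0]
wrist_force: [0.1, 1.0, -1.7]
grip_width: 0.609
gripper_force: 60.3
```

```bash
python3 -c "
from look import *
look('w4',['shelf'])
im=r.camera('top');cv2.imwrite('pics/top2.png',im[:,:,::-1]);im2=r.camera('scene')
cv2.imwrite('pics/both2.png',np.hstack([cv2.resize(im[150:270,220:340,::-1],(400,400),interpolation=2),cv2.resize(im2[150:290,230:370,::-1],(400,400),interpolation=2)]))
"
```

```text
tcp [0.5662 0.1662 0.2044] [ 2.00e-04  9.96e-01  8.89e-02 -3.00e-04] 6.35
shelf [170.0, 110.0, 257.0, 151.0] 0.97
blue [ 255  242  125  102 9183] [316.9 297.5] [0.5162 0.1546 0.142 ] [0.4921 0.1498 0.104 ]
```

View pics/both2.png

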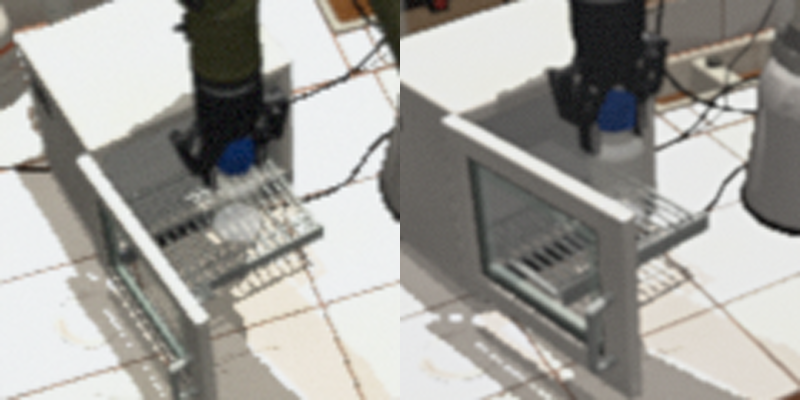

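The bottle hangs over the shelf between the lip and the mouth, clear of the door. I'll lower it slowly until it touches.

Request:
jog_arm(steps=[[0,0,0,0,0,0.012,-1],[0,0,0,0,0,0.01,-1],[0,0,0,0,0,0.005,-1],[0,0,0,0,0,0,-1],[0,0,0,0,0,0,-1]])

```text
time_s: 7.05
tool_pos: [0.5664, 0.1668, 0.177]
eef_rot: [0.0, 0.996, 0.089, -0.0]
wrist_force: [-0.9, 0.6, -2.0]
grip_width: 0.606
gripper_force: 60.3
```

Request:
jog_arm(steps=[[0,0,0,0,0,0.002,-1],[0,0,0,0,0,0,-1],[0,0,0,0,0,0,-1]])

```text
time_s: 7.35
tool_pos: [0.5666, 0.1668, 0.1755]
eef_rot: [-0.0, 0.996, 0.089, 0.0]
wrist_force: [-0.5, -0.1, -2.6]
grip_width: 0.607
gripper_force: 60.3
```

Request:
jog_arm(steps=[[0,0,0,0,0,0.002,-1],[0,0,0,0,0,0,-1],[0,0,0,0,0,0,-1]])

```text
time_s: 7.65
tool_pos: [0.5676, 0.1671, 0.1748]
eef_rot: [-0.0, 0.996, 0.089, 0.002]
wrist_force: [-0.5, -0.2, 6.0]
grip_width: 0.605
gripper_force: 62.2
```

Request:
jog_arm(steps=[[0,0,0,0,0,0.002,-1],[0,0,0,0,0,0,-1],[0,0,0,0,0,0,-1]])

```text
time_s: 7.95
tool_pos: [0.5694, 0.1675, 0.1746]
eef_rot: [-0.001, 0.996, 0.089, 0.004]
wrist_force: [-0.6, 0.0, 15.1]
grip_width: 0.606
gripper_force: 64.5
```

Request:
jog_arm(steps=[[0,0,0,0,0,-0.0025,-1],[0,0,0,0,0,0,-1],[0,0,0,0,0,0,0.4],[0,0,0,0,0,0,0.7],[0,0,0,0,0,0,1]])

```text
time_s: 8.45
tool_pos: [0.5662, 0.1667, 0.1734]
eef_rot: [0.0, 0.996, 0.089, -0.0]
wrist_force: [-0.0, 0.0, 0.5]
grip_width: 0.985
gripper_force: 0.0
```

Request:
jog_arm(steps=[[0,0,0,0,0,0,1],[0,0,0,0,0,0,1],[0,0,0,0,0,0,1],[0,0,0,0,0,-0.01,1],[0,0,0,0,0,-0.03,1]])

```text
time_s: 8.95
tool_pos: [0.5647, 0.1662, 0.2124]
eef_rot: [0.001, 0.996, 0.089, -0.003]
wrist_force: [1.1, 0.6, 0.3]
grip_width: 0.996
gripper_force: 0.0
```

Request:
jog_arm(steps=[[0,0,0,0,0,-0.045,1],[0,0,0,0,0,-0.045,1],[0,0,0,-0.04,0,0,1],[0,0,0,-0.049,0,0,-1],[0,0,0,-0.04,0,0,-1]])

```text
time_s: 9.45
tool_pos: [0.4373, 0.1433, 0.3047]
eef_rot: [-0.0, 0.996, 0.089, 0.0]
wrist_force: [0.3, -0.6, 1.1]
grip_width: 0.69
gripper_force: 0.0
```

```bash
python3 -c "
from look import *
look('w5',['shelf','large_bottle','door'])
s=r.camera('scene');cv2.imwrite('pics/w5c.png',np.hstack([cv2.imread('pics/w5.png')[:, :440],cv2.resize(s[150:290,230:356,::-1],(360,400),interpolation=2)]))"
```

```text
tcp [0.4373 0.1433 0.3047] [-1.00e-04  9.96e-01  8.92e-02  3.00e-04] 9.45
shelf [202.0, 0.0, 203.0, 106.0] 0.64
large_bottle [273.0, 4.0, 75.0, 84.0] 0.6
door [5.0, 0.0, 207.0, 316.0] 0.95
door [8.0, 0.0, 394.0, 310.0] 0.7
blue [ 279    0   67   58 3067] [311.9  24. ] [0.5777 0.1701 0.142 ] [0.5875 0.1721 0.104 ]
```

View pics/w5c.png

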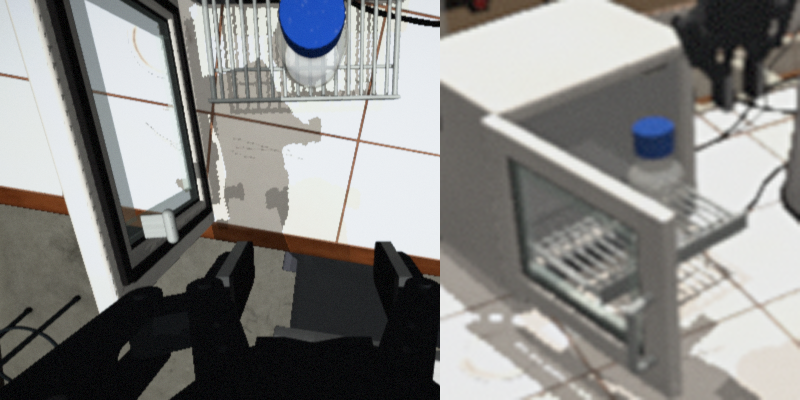

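The bottle stands upright on the shelf: cap at (312,24), lip from (208,101) to (398,97). Next I'll shut the fingers and tilt the tool 45° forward, then bring the tip in front of the lip.

Request:
jog_arm(steps=[[0,8,0,0,0,0,-1],[0,8,0,0,0,0,-1],[0,8,0,0,0,0,-1],[0,8,0,0,0,0,-1],[0,8,0,0,0,0,-1]])

```text
time_s: 10.2
tool_pos: [0.451, 0.1447, 0.3364]
eef_rot: [-0.01, 0.96, 0.084, 0.266]
wrist_force: [1.1, -0.2, 0.0]
grip_width: -0.003
gripper_force: 0.0
```

Request:
jog_arm(steps=[[0,5,0,0,0,0,-1],[0,0,0,-0.026,0,0.036,-1],[0,0,0,-0.026,0,0.036,-1],[0,0,0,-0.026,0,0.036,-1],[0,0,0,0,0,0,-1]])

```text
time_s: 10.7
tool_pos: [0.4659, 0.1604, 0.3018]
eef_rot: [0.004, 0.966, 0.083, 0.244]
wrist_force: [-0.0, 0.1, -0.6]
grip_width: -0.0
gripper_force: 0.0
```

```bash
python3 -c "
from h import *
k=np.load('pics/w5.npy',allow_pickle=True).item()['k']
L=plane(k,(208.5,101.5),.086);Rr=plane(k,(398.5,97.5),.086);print(L,Rr,np.linalg.norm(L-Rr),(L+Rr)/2)
o=r.get_obs();print(o['tool_pos'],Rw(o['eef_rot']).as_matrix().round(3))"
```

```text
[0.5001 0.268  0.086 ] [0.5401 0.0706 0.086 ] 0.20141191623138888 [0.5201 0.1693 0.086 ]
[0.46594351 0.16038102 0.30176856] [[ 0.867  0.158  0.472]
 [ 0.162 -0.986  0.033]
 [ 0.471  0.048 -0.881]]
```

Request:
jog_arm(steps=[[0,0,0,0,0,0,-1],[0,0,0,0,0,0,-1]])

```text
time_s: 10.9
tool_pos: [0.4646, 0.1581, 0.3032]
eef_rot: [0.003, 0.966, 0.081, 0.244]
wrist_force: [-0.9, 0.1, 0.1]
grip_width: 0.003
gripper_force: 0.0
```

```bash
python3 -c "
from h import *
o=r.get_obs();print(o['tool_pos'],o['joint_positions'].round(3),Rw(o['eef_rot']).as_matrix().round(3))"
```

```text
[0.46455714 0.1581257  0.30324243] [-0.906  0.364  0.48   2.329  0.767  0.044 -2.654] [[ 0.867  0.155  0.473]
 [ 0.159 -0.987  0.033]
 [ 0.472  0.046 -0.88 ]]
```

The forward tilt stopped at the limits of joints 6 and 7. I'll straighten up and turn the tool about its axis to get joint 7 away from its limit.

Request:
jog_arm(steps=[[0,-8,0,0,0,0,-1],[0,-8,0,0,0,0,-1],[0,-8,0,0,0,0,-1],[0,-4,0,0,0,0,-1],[0,0,8,0,0,0,-1]])

```text
time_s: 11.4
tool_pos: [0.4738, 0.1532, 0.294]
eef_rot: [0.019, 0.995, 0.004, 0.098]
wrist_force: [0.2, 0.8, -1.1]
grip_width: -0.001
gripper_force: 0.0
```

```bash
cat > st.py <<'E'
from h import *
o=r.get_obs();print(o['time_s'],o['tool_pos'].round(4),o['joint_positions'].round(3),o['wrist_force'].round(1));print(Rw(o['eef_rot']).as_matrix().round(3))
E
python3 st.py
```

```text
11.4 [0.4738 0.1532 0.294 ] [-0.347  0.409 -0.196  2.038  0.384  0.581 -2.394] [ 0.2  0.8 -1.1]
[[ 0.981  0.004  0.196]
 [ 0.011 -0.999 -0.037]
 [ 0.195  0.038 -0.98 ]]
```

Request:
jog_arm(steps=[[0,0,8,0,0,0,-1],[0,0,8,0,0,0,-1],[0,0,8,0,0,0,-1],[0,0,8,0,0,0,-1],[0,0,8,0,0,0,-1]])

```text
time_s: 11.9
tool_pos: [0.4713, 0.1533, 0.2938]
eef_rot: [-0.015, 0.936, -0.337, 0.099]
wrist_force: [0.2, 0.2, -0.6]
grip_width: -0.003
gripper_force: 0.0
```

Request:
jog_arm(steps=[[0,0,8,0,0,0,-1],[0,0,8,0,0,0,-1],[0,0,8,0,0,0,-1],[0,0,8,0,0,0,-1],[0,0,8,0,0,0,-1]])

```text
time_s: 12.4
tool_pos: [0.471, 0.154, 0.2938]
eef_rot: [-0.049, 0.765, -0.636, 0.088]
wrist_force: [-0.0, 0.6, -2.1]
grip_width: 0.001
gripper_force: 0.0
```

```bash
python3 st.py
```

```text
12.4 [0.471  0.154  0.2938] [-1.078  0.575  0.971  2.076 -0.687  0.631 -2.647] [-0.   0.6 -2.1]
[[ 0.176 -0.965  0.196]
 [-0.982 -0.186 -0.037]
 [ 0.072 -0.186 -0.98 ]]
```

Turning this way keeps joint 7 at its limit. I'll turn back the other way to the half-turned orientation, with the camera towards the robot.

Request:
jog_arm(steps=[[0,0,-8.5,0,0,0,-1],[0,0,-8.5,0,0,0,-1],[0,0,-8.5,0,0,0,-1],[0,0,-8.5,0,0,0,-1],[0,0,-8.5,0,0,0,-1]])

```text
time_s: 12.9
tool_pos: [0.471, 0.1537, 0.2935]
eef_rot: [-0.012, 0.945, -0.31, 0.099]
wrist_force: [0.3, -0.5, -0.5]
grip_width: -0.0
gripper_force: 0.0
```

Request:
jog_arm(steps=[[0,0,-8.5,0,0,0,-1],[0,0,-8.5,0,0,0,-1],[0,0,-8.5,0,0,0,-1],[0,0,-8.5,0,0,0,-1],[0,0,-8.5,0,0,0,-1]])

```text
time_s: 13.4
tool_pos: [0.4711, 0.1535, 0.2936]
eef_rot: [0.024, 0.994, 0.053, 0.097]
wrist_force: [0.0, -0.2, -0.9]
grip_width: -0.0
gripper_force: 0.0
```

Request:
jog_arm(steps=[[0,0,-8.5,0,0,0,-1],[0,0,-8.5,0,0,0,-1],[0,0,-8.5,0,0,0,-1],[0,0,-8.5,0,0,0,-1],[0,0,-8.5,0,0,0,-1]])

```text
time_s: 13.9
tool_pos: [0.4711, 0.1535, 0.2936]
eef_rot: [0.058, 0.907, 0.41, 0.081]
wrist_force: [-0.2, -0.7, 1.3]
grip_width: -0.002
gripper_force: 0.0
```

Request:
jog_arm(steps=[[0,0,-8.5,0,0,0,-1],[0,0,-8.5,0,0,0,-1],[0,0,-8.5,0,0,0,-1],[0,0,-8.5,0,0,0,-1],[0,0,-8.5,0,0,0,-1]])

```text
time_s: 14.4
tool_pos: [0.4712, 0.1534, 0.2935]
eef_rot: [0.084, 0.696, 0.711, 0.055]
wrist_force: [-0.5, 0.3, -0.5]
grip_width: 0.004
gripper_force: 0.0
```

```bash
python3 st.py
```

```text
14.4 [0.4712 0.1534 0.2935] [-0.542  0.405  0.078  2.053  0.184  0.534 -0.604] [-0.5  0.3 -0.5]
[[-0.016  0.981  0.195]
 [ 0.999  0.024 -0.039]
 [-0.043  0.195 -0.98 ]]
```

Request:
jog_arm(steps=[[0,0,-8.5,0,0,0,-1],[0,0,-8.5,0,0,0,-1],[0,0,-8.5,0,0,0,-1],[0,0,-8.5,0,0,0,-1],[0,0,-8.5,0,0,0,-1]])

```text
time_s: 14.9
tool_pos: [0.4712, 0.1533, 0.2935]
eef_rot: [0.098, 0.392, 0.915, 0.021]
wrist_force: [-0.2, -0.1, 0.5]
grip_width: -0.0
gripper_force: 0.0
```

Request:
jog_arm(steps=[[0,0,-8.5,0,0,0,-1],[0,0,-8.5,0,0,0,-1],[0,0,-8.5,0,0,0,-1],[0,0,-8.5,0,0,0,-1],[0,0,-8.5,0,0,0,-1]])

```text
time_s: 15.4
tool_pos: [0.4712, 0.1532, 0.2935]
eef_rot: [0.099, 0.033, 0.994, -0.017]
wrist_force: [0.4, 0.3, 0.3]
grip_width: -0.002
gripper_force: 0.0
```

Request:
jog_arm(steps=[[0,0,-7,0,0,0,-1],[0,0,-7,0,0,0,-1],[2.2,0,0,0,0,0,-1],[0,-7,0,0,0,0,-1],[0,-7,0,0,0,0,-1]])

```text
time_s: 15.9
tool_pos: [0.4743, 0.1514, 0.2936]
eef_rot: [0.202, -0.085, 0.975, -0.042]
wrist_force: [3.0, -0.8, -0.3]
grip_width: 0.001
gripper_force: 0.0
```

```bash
python3 st.py
```

```text
15.9 [0.4743 0.1514 0.2936] [-0.452  0.371 -0.155  2.216  0.967  0.392  0.282] [ 3.  -0.8 -0.3]
[[-0.904 -0.149  0.401]
 [-0.183  0.982 -0.047]
 [-0.387 -0.116 -0.915]]
```

Request:
jog_arm(steps=[[-7,0,0,0,0,0,-1],[0,-5,0,0,0,0,-1],[0,0,0,0,0,0,-1]])

```text
time_s: 16.2
tool_pos: [0.484, 0.1431, 0.2932]
eef_rot: [0.223, -0.09, 0.97, 0.01]
wrist_force: [0.1, 0.2, 0.2]
grip_width: -0.002
gripper_force: 0.0
```

```bash
python3 st.py; cat >> h.py <<'E'
def to(target):
    o=r.get_obs();d=np.array(target)-o["tool_pos"];print("tool shift",(Rw(o["eef_rot"]).as_matrix().T@d).round(4))
E
python3 -c "
from h import *
f=np.array([.983,.182]);p=np.array([.518,.167])-.045*f;to([*p,.12]);to([*p,.088])"
```

```text
16.2 [0.484  0.1431 0.2932] [-0.436  0.361 -0.042  2.267  1.085  0.179  0.24 ] [0.1 0.2 0.2]
[[-0.884 -0.18   0.432]
 [-0.171  0.983  0.06 ]
 [-0.435 -0.021 -0.9  ]]
tool shift [0.0818 0.0208 0.1524]
tool shift [0.0957 0.0215 0.1812]
```

Request:
jog_arm(steps=[[0,0,0,0.019,0.0025,0.036,-1],[0,0,0,0.019,0.0025,0.036,-1],[0,0,0,0.019,0.0025,0.036,-1],[0,0,0,0.019,0.0025,0.036,-1],[0,0,0,0,0,0,-1]])

```text
time_s: 16.7
tool_pos: [0.4762, 0.1384, 0.2159]
eef_rot: [0.212, -0.096, 0.973, -0.012]
wrist_force: [-0.5, -0.7, 0.2]
grip_width: -0.001
gripper_force: 0.0
```

```bash
python3 st.py
python3 -c "
from h import *
f=np.array([.983,.182]);p=np.array([.518,.167])-.045*f;to([*p,.088])"
```

```text
16.7 [0.4762 0.1384 0.2159] [-0.318  0.532 -0.259  2.356  1.93   0.343 -0.634] [-0.5 -0.7  0.2]
[[-0.892 -0.183  0.414]
 [-0.193  0.981  0.017]
 [-0.409 -0.064 -0.91 ]]
tool shift [0.0506 0.0287 0.1157]
```

Request:
jog_arm(steps=[[0,0,0,0.013,0.005,0.029,-1],[0,0,0,0.013,0.005,0.029,-1],[0,0,0,0.013,0.005,0.029,-1],[0,0,0,0.011,0.004,0.027,-1],[0,0,0,0,0,0,-1]])

```text
time_s: 17.2
tool_pos: [0.4765, 0.1476, 0.0897]
eef_rot: [0.211, -0.095, 0.973, -0.014]
wrist_force: [-0.3, 0.3, -0.3]
grip_width: -0.0
gripper_force: 0.0
```

```bash
python3 st.py
python3 -c "
from h import *
f=np.array([.983,.182]);p=np.array([.518,.167])-.045*f;to([*p,.088])"
```

```text
17.2 [0.4765 0.1476 0.0897] [-0.216  0.889 -0.496  2.421  2.266  0.754 -1.003] [-0.3  0.3 -0.3]
[[-0.893 -0.179  0.413]
 [-0.191  0.982  0.012]
 [-0.408 -0.068 -0.911]]
tool shift [0.001  0.0116 0.0006]
```

The tip is in front of the lip. Pushing the shelf in at 0.1 m/s.

Request:
jog_arm(steps=[[0,0,0,-0.006,0,0.0027,-1],[0,0,0,-0.008,0,0.0036,-1],[0,0,0,-0.008,0,0.0036,-1],[0,0,0,-0.008,0,0.0036,-1],[0,0,0,-0.008,0,0.0036,-1]])

```text
time_s: 17.7
tool_pos: [0.5193, 0.1548, 0.0937]
eef_rot: [0.214, -0.094, 0.972, -0.012]
wrist_force: [-2.7, 0.9, 1.3]
grip_width: -0.001
gripper_force: 1.2
```

```bash
python3 st.py
python3 -c "
from h import *
s=r.camera('scene');t=r.camera('top')
cv2.imwrite('pics/p1.png',np.hstack([cv2.resize(t[140:260,225:345,::-1],(400,400),interpolation=2),cv2.resize(s[140:280,230:370,::-1],(400,400),interpolation=2)]))"
```

```text
17.7 [0.5193 0.1548 0.0937] [-0.215  0.866 -0.429  2.304  2.228  0.629 -0.898] [-2.7  0.9  1.3]
[[-0.891 -0.177  0.419]
 [-0.188  0.982  0.016]
 [-0.414 -0.064 -0.908]]
```

View pics/p1.png

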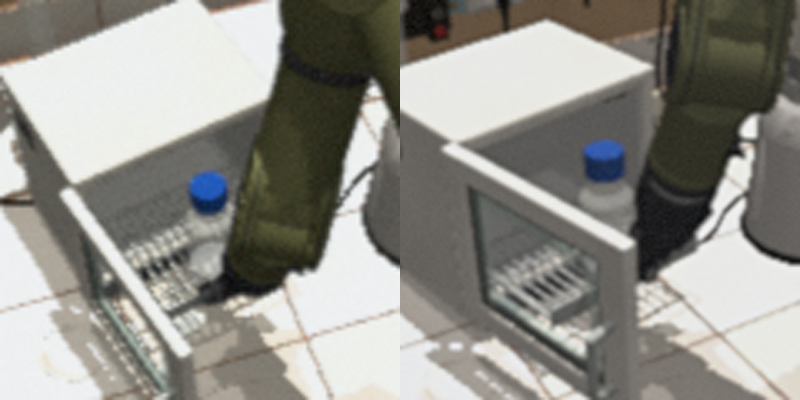

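The bottle stays upright while the tool pushes the lip at about 3 N. Pushing further.

Request:
jog_arm(steps=[[0,0,0,-0.0078,0,0.0046,-1],[0,0,0,-0.0078,0,0.0046,-1],[0,0,0,-0.0078,0,0.0046,-1],[0,0,0,-0.0078,0,0.0046,-1],[0,0,0,-0.0078,0,0.0046,-1]])

```text
time_s: 18.3
tool_pos: [0.5635, 0.1625, 0.0876]
eef_rot: [0.214, -0.094, 0.972, -0.013]
wrist_force: [-2.5, -0.0, 1.2]
grip_width: -0.001
gripper_force: 0.9
```

Request:
jog_arm(steps=[[0,0,0,-0.008,0,0.0038,-1],[0,0,0,-0.008,0,0.0038,-1],[0,0,0,-0.005,0,0.0024,-1],[0,0,0,-0.003,0,0.0015,-1],[0,0,0,0,0,0,-1]])

```text
time_s: 18.8
tool_pos: [0.5898, 0.1669, 0.0874]
eef_rot: [0.214, -0.093, 0.972, -0.013]
wrist_force: [1.2, -0.8, 0.0]
grip_width: -0.001
gripper_force: 0.0
```

```bash
python3 st.py
```

```text
18.8 [0.5898 0.1669 0.0874] [-0.253  0.878 -0.295  2.104  2.124  0.445 -0.725] [ 1.2 -0.8  0. ]
[[-0.891 -0.176  0.419]
 [-0.187  0.982  0.015]
 [-0.414 -0.065 -0.908]]
```

Now 3 mm steps until it meets the stop.

Request:
jog_arm(steps=[[0,0,0,-0.003,0,0.0014,-1],[0,0,0,-0.003,0,0.0014,-1],[0,0,0,-0.003,0,0.0014,-1],[0,0,0,0,0,0,-1]])

```text
time_s: 19.2
tool_pos: [0.5994, 0.1687, 0.0872]
eef_rot: [0.214, -0.093, 0.972, -0.013]
wrist_force: [-1.1, 0.4, 0.4]
grip_width: 0.004
gripper_force: 0.0
```

Request:
jog_arm(steps=[[0,0,0,-0.002,0,0.0009,-1],[0,0,0,-0.002,0,0.0009,-1],[0,0,0,0,0,0,-1]])

```text
time_s: 19.5
tool_pos: [0.6034, 0.1695, 0.0872]
eef_rot: [0.214, -0.094, 0.972, -0.013]
wrist_force: [-0.5, -0.8, -0.7]
grip_width: -0.001
gripper_force: 0.2
```

Request:
jog_arm(steps=[[0,0,0,-0.002,0,0.0009,-1],[0,0,0,-0.002,0,0.0009,-1],[0,0,0,0,0,0,-1]])

```text
time_s: 19.8
tool_pos: [0.6078, 0.1704, 0.0872]
eef_rot: [0.214, -0.094, 0.972, -0.013]
wrist_force: [-0.9, -0.4, -0.4]
grip_width: -0.005
gripper_force: 0.2
```

Request:
jog_arm(steps=[[0,0,0,-0.002,0,0.0009,-1],[0,0,0,-0.002,0,0.0009,-1],[0,0,0,0,0,0,-1]])

```text
time_s: 20.1
tool_pos: [0.612, 0.1713, 0.0872]
eef_rot: [0.214, -0.094, 0.972, -0.013]
wrist_force: [-0.7, -0.5, -0.3]
grip_width: -0.0
gripper_force: 0.2
```

Request:
jog_arm(steps=[[0,0,0,-0.002,0,0.0009,-1],[0,0,0,-0.002,0,0.0009,-1],[0,0,0,0,0,0,-1]])

```text
time_s: 20.4
tool_pos: [0.6164, 0.1721, 0.0873]
eef_rot: [0.214, -0.094, 0.972, -0.013]
wrist_force: [-0.4, -0.1, 0.7]
grip_width: -0.006
gripper_force: 0.2
```

```bash
python3 -c "
from h import *
im=r.camera('top');s=r.camera('scene')
for c in ('top','scene'):
  k=r.calibration(c)
  for q in ('shelf','shelf_lip','large_bottle'):
    for b in r.boxes_of(q,c)[:2]: print(c,q,np.round(b['box']),round(b['confidence'],2))
  for d in (0,.02,.04,.06): print(c,d,[proj(k,np.array([.6216,.189,.086])-d*np.array([.983,.182,0])+y*np.array([-.182,.983,0])).round() for y in (.1,-.1)])
print(r.get_obs()['joint_efforts'].round(1),r.get_obs()['wrist_force'])
"
```

```text
top shelf [263. 215.  10.   3.] 0.65
top large_bottle [269. 184.  10.  21.] 0.47
top 0 [array([259., 219.]), array([303., 199.])]
top 0.02 [array([261., 223.]), array([305., 202.])]
top 0.04 [array([263., 226.]), array([308., 206.])]
top 0.06 [array([266., 230.]), array([310., 209.])]
scene shelf [262. 212.  50.  27.] 0.49
scene shelf_lip [261. 214.  55.  29.] 0.57
scene large_bottle [270. 181.  24.  30.] 0.9
scene 0 [array([264., 234.]), array([315., 211.])]
scene 0.02 [array([268., 237.]), array([318., 213.])]
scene 0.04 [array([272., 240.]), array([322., 216.])]
scene 0.06 [array([276., 243.]), array([327., 218.])]
[ -0.  -52.6  -1.3  -6.4   0.4   1.3  -0. ] [-0.15965793  0.4644963   0.16034491]
```

Request:
jog_arm(steps=[[0,0,0,-0.002,0,0.0009,-1],[0,0,0,-0.002,0,0.0009,-1],[0,0,0,0,0,0,-1]])

```text
time_s: 21.1
tool_pos: [0.6187, 0.1723, 0.0867]
eef_rot: [0.212, -0.094, 0.973, -0.013]
wrist_force: [-4.5, -0.3, 2.3]
grip_width: 0.0
gripper_force: 2.6
```

```bash
python3 -c "
from h import *
s=r.camera('scene');t=r.camera('top')
cv2.imwrite('pics/p2.png',np.hstack([cv2.resize(t[160:240,240:320,::-1],(400,400),interpolation=2),cv2.resize(s[160:260,240:340,::-1],(400,400),interpolation=2)]))"
```

```text
(no output)
```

View pics/p2.png

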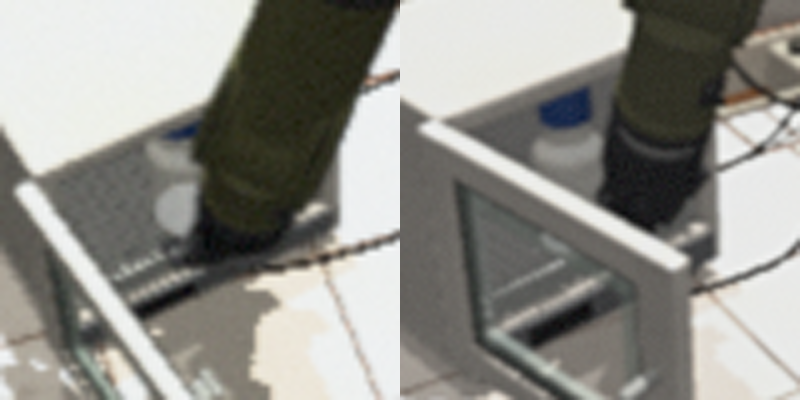

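The shelf is in, the bottle is standing under the roof, and force is starting to build. One more press will confirm the stop.

Request:
jog_arm(steps=[[0,0,0,-0.002,0,0.0009,-1],[0,0,0,-0.001,0,0.0004,-1],[0,0,0,0,0,0,-1]])

```text
time_s: 21.5
tool_pos: [0.619, 0.1725, 0.0861]
eef_rot: [0.21, -0.094, 0.973, -0.012]
wrist_force: [-11.4, -3.6, 8.6]
grip_width: 0.001
gripper_force: 6.4
```

The shelf is home: 11 N with no further motion. Retreating and rising.

Request:
jog_arm(steps=[[0,0,0,0.015,0,-0.007,-1],[0,0,0,0.03,0,-0.014,-1],[0,0,0,0.035,0,-0.016,-1],[0,0,0,0.035,0,-0.016,-1],[0,0,0,-0.01,0,-0.03,-1]])

```text
time_s: 22.0
tool_pos: [0.4883, 0.1493, 0.1144]
eef_rot: [0.206, -0.095, 0.974, -0.014]
wrist_force: [-0.0, -1.0, 0.9]
grip_width: 0.008
gripper_force: 0.0
```

Request:
jog_arm(steps=[[0,0,0,-0.02,0,-0.044,-1],[0,0,0,-0.02,0,-0.044,-1],[0,0,0,-0.02,0,-0.044,-1],[0,0,0,-0.02,0,-0.044,-1],[0,8,0,0,0,0,-1]])

```text
time_s: 22.5
tool_pos: [0.4984, 0.1479, 0.251]
eef_rot: [0.197, -0.09, 0.976, -0.04]
wrist_force: [0.4, 0.0, -1.1]
grip_width: 0.002
gripper_force: 0.0
```

Request:
jog_arm(steps=[[0,8,0,0,0,0,-1],[-4,8,0,0,0,0,-1],[0,0,0,0,0,0,-1]])

```text
time_s: 22.8
tool_pos: [0.5087, 0.139, 0.2484]
eef_rot: [0.135, -0.081, 0.987, -0.04]
wrist_force: [0.2, -0.7, -0.9]
grip_width: 0.001
gripper_force: 0.0
```

```bash
python3 st.py; python3 -c "
from h import *
to([.357,.34,.3])
s=r.camera('scene');k=r.calibration('scene');t=r.camera('top');kt=r.calibration('top')
for c in ('scene','top'):
  for q in ('large_bottle','shelf','door','door_edge'):
    for b in r.boxes_of(q,c)[:1]: print(c,q,np.round(b['box']),round(b['confidence'],2))
cv2.imwrite('pics/x.png',t[:,:,::-1])
"
```

```text
22.8 [0.5087 0.139  0.2484] [-0.26   0.508 -0.295  2.085  0.784  0.47   0.54 ] [ 0.2 -0.7 -0.9]
[[-0.95  -0.149  0.273]
 [-0.171  0.984 -0.058]
 [-0.26  -0.101 -0.96 ]]
tool shift [ 0.0964  0.2151 -0.1026]
scene large_bottle [270. 180.  24.  35.] 0.76
scene shelf [265. 206.  48.  32.] 0.59
scene door [248. 193.  67.  96.] 0.79
scene door_edge [244. 191.  72. 101.] 0.7
top large_bottle [268. 184.  17.  23.] 0.61
top shelf [260. 182.  32.  36.] 0.79
top door [241. 196.  42.  78.] 0.96
top door_edge [244. 195.  37.  78.] 0.71
```

Request:
jog_arm(steps=[[-6,0,0,0,0,-0.03,-1],[0,8,0,0,0,-0.03,-1],[0,7,0,0.03,0,0,-1],[0,0,0,0.04,0,0,-1],[0,0,0,0,0,0,-1]])

```text
time_s: 23.8
tool_pos: [0.4196, 0.1249, 0.2912]
eef_rot: [0.012, -0.091, 0.996, -0.005]
wrist_force: [0.3, -0.4, -0.5]
grip_width: -0.004
gripper_force: 0.0
```

```bash
python3 st.py; python3 -c "
from h import *
to([.35,.35,.32])"
```

```text
23.8 [0.4196 0.1249 0.2912] [ 0.023  0.432 -0.622  2.054  0.397  0.751  0.906] [ 0.3 -0.4 -0.5]
[[-0.983 -0.181  0.026]
 [-0.181  0.983 -0.008]
 [-0.024 -0.013 -1.   ]]
tool shift [ 0.027   0.2335 -0.0325]
```

Request:
jog_arm(steps=[[0,0,0,0,0,-0.033,-1],[0,0,0,0.0055,0.045,0,-1],[0,0,0,0.0055,0.047,0,-1],[0,0,0,0.0055,0.047,0,-1],[0,0,0,0.0055,0.047,0,-1]])

```text
time_s: 24.3
tool_pos: [0.3688, 0.3078, 0.3231]
eef_rot: [0.017, -0.089, 0.996, -0.003]
wrist_force: [0.0, 0.2, -0.2]
grip_width: 0.005
gripper_force: 0.0
```

Request:
jog_arm(steps=[[0,0,0,0.0055,0.047,0,-1],[0,0,0,0,0,0,-1],[0,0,0,0,0,0,-1]])

```text
time_s: 24.6
tool_pos: [0.3546, 0.3526, 0.3221]
eef_rot: [0.016, -0.091, 0.996, -0.003]
wrist_force: [-0.5, -0.6, 0.4]
grip_width: 0.005
gripper_force: 0.0
```

```bash
python3 st.py; python3 -c "
from h import *
to([.35,.35,.215])
k=r.calibration('wrist');im=r.camera('wrist');cv2.imwrite('pics/w6.png',im[:,:,::-1]);print(k['pose'].round(3))
for q in ('door','door_edge','door_hinge'):
  for b in r.masks_of(q,'wrist')[:1]:
    print(q,np.round(b['box']),round(b['confidence'],2));m=b['region'].astype('uint8')
    c=max(cv2.findContours(m,0,2)[0],key=cv2.contourArea);ap=cv2.approxPolyDP(c,6,True)[:,0]
    print([(p.tolist(),plane(k,p,.252)[:2].tolist()) for p in ap])
"
```

```text
24.6 [0.3546 0.3526 0.3221] [-0.476  0.479 -0.636  1.845  0.389  0.925  0.46 ] [-0.5 -0.6  0.4]
[[-0.983 -0.182  0.033]
 [-0.182  0.983 -0.004]
 [-0.032 -0.01  -0.999]]
tool shift [ 0.0084 -0.0007  0.1069]
[[-0.183 -0.938 -0.294  0.285]
 [ 0.983 -0.177 -0.046  0.341]
 [-0.009 -0.298  0.955  0.442]
 [ 0.     0.     0.     1.   ]]
door [167. 147. 103. 201.] 0.69
[([252, 150], [0.3182, 0.3063]), ([172, 192], [0.3547, 0.2586]), ([177, 229], [0.3802, 0.2631]), ([165, 229], [0.3817, 0.2551]), ([168, 256], [0.4017, 0.258]), ([182, 253], [0.3976, 0.2674]), ([192, 295], [0.4301, 0.2765]), ([227, 279], [0.4121, 0.3001]), ([221, 237], [0.3805, 0.2928]), ([240, 212], [0.3602, 0.3035]), ([252, 279], [0.4088, 0.3175]), ([269, 283], [0.4097, 0.3299]), ([258, 192], [0.3444, 0.3134]), ([273, 170], [0.3283, 0.3209]), ([256, 167], [0.3284, 0.3101])]
door_edge [162. 147. 111. 200.] 0.87
[([252, 150], [0.3182, 0.3063]), ([171, 194], [0.3562, 0.258]), ([177, 229], [0.3802, 0.2631]), ([166, 228], [0.3809, 0.2558]), ([162, 237], [0.388, 0.2534]), ([169, 258], [0.4031, 0.2587]), ([183, 254], [0.3982, 0.2682]), ([192, 296], [0.4309, 0.2765]), ([228, 279], [0.412, 0.3008]), ([221, 238], [0.3812, 0.2929]), ([241, 211], [0.3594, 0.3041]), ([255, 286], [0.414, 0.3204]), ([269, 283], [0.4097, 0.3299]), ([258, 190], [0.343, 0.3133]), ([273, 169], [0.3277, 0.3208]), ([256, 167], [0.3284, 0.3101])]
door_hinge [163. 151. 111. 195.] 0.78
[([251, 150], [0.3183, 0.3056]), ([172, 193], [0.3554, 0.2586]), ([177, 230], [0.3809, 0.2631]), ([166, 229], [0.3816, 0.2558]), ([169, 256], [0.4016, 0.2587]), ([183, 253], [0.3974, 0.2681]), ([193, 295], [0.4299, 0.2772]), ([226, 279], [0.4122, 0.2994]), ([221, 237], [0.3805, 0.2928]), ([240, 211], [0.3595, 0.3034]), ([253, 279], [0.4086, 0.3182]), ([269, 282], [0.4089, 0.3297]), ([258, 190], [0.343, 0.3133]), ([272, 169], [0.3278, 0.3202]), ([255, 167], [0.3285, 0.3094])]
```

The networks put the door's free top corner at about (172,192), i.e. (0.355,0.259), so the tool stands about 9 cm outside the outer face. Descending beside the door and computing the push arc.

Request:
jog_arm(steps=[[0,0,0,0.002,0,0.04,-1],[0,0,0,0.003,0,0.04,-1],[0,0,0,0.003,0,0.027,-1],[0,0,0,0,0,0,-1]])

```text
time_s: 25.2
tool_pos: [0.3505, 0.3464, 0.2125]
eef_rot: [0.014, -0.089, 0.996, -0.006]
wrist_force: [-0.9, -1.4, 0.4]
grip_width: 0.002
gripper_force: 0.0
```

```bash
python3 st.py; cat > arc.py <<'E'
from h import *
o=r.get_obs();M=Rw(o["eef_rot"]).as_matrix();p=o["tool_pos"].copy();H=np.array([.603,.32])
u=lambda d:np.array([np.cos(np.radians(d)),np.sin(np.radians(d))])
import sys
for a in map(float,sys.argv[1:]):
    q=np.r_[H+.222*u(-79.5-a)+.035*u(190.5-a),.215];print(a,q.round(3),(M.T@(q-p)).round(4));p=q
E
python3 arc.py 92 85 78 71 64 57 50 43 36 29 22 15 8 5
```

```text
25.2 [0.3505 0.3464 0.2125] [-0.559  0.618 -0.527  2.002  0.551  0.656  0.297] [-0.9 -1.4  0.4]
[[-0.984 -0.177  0.029]
 [-0.177  0.984 -0.01 ]
 [-0.026 -0.015 -1.   ]]
92.0 [0.378 0.322 0.215] [-0.023  -0.0292 -0.0015]
85.0 [0.38  0.294 0.215] [ 0.0034 -0.0272  0.0003]
78.0 [0.385 0.267 0.215] [ 0.0001 -0.0274  0.0004]
71.0 [0.393 0.241 0.215] [-0.0033 -0.0272  0.0005]
64.0 [0.404 0.216 0.215] [-0.0066 -0.0266  0.0006]
57.0 [0.418 0.193 0.215] [-0.0098 -0.0256  0.0006]
50.0 [0.435 0.171 0.215] [-0.0128 -0.0243  0.0007]
43.0 [0.454 0.152 0.215] [-0.0157 -0.0225  0.0007]
36.0 [0.476 0.135 0.215] [-0.0183 -0.0204  0.0008]
29.0 [0.499 0.121 0.215] [-0.0206 -0.0181  0.0008]
22.0 [0.524 0.109 0.215] [-0.0227 -0.0154  0.0008]
15.0 [0.551 0.101 0.215] [-0.0244 -0.0125  0.0008]
8.0 [0.578 0.097 0.215] [-0.0257 -0.0095  0.0008]
5.0 [0.589 0.096 0.215] [-0.0114 -0.0031  0.0003]
```

Request:
jog_arm(steps=[[0,0,0,-0.023,-0.029,-0.002,-1],[0,0,0,0.003,-0.027,0,-1],[0,0,0,0,-0.027,0,-1],[0,0,0,-0.003,-0.027,0,-1],[0,0,0,-0.007,-0.027,0.001,-1]])

```text
time_s: 25.7
tool_pos: [0.4062, 0.2195, 0.2203]
eef_rot: [0.018, -0.089, 0.996, -0.003]
wrist_force: [1.1, 0.4, -0.0]
grip_width: -0.003
gripper_force: 0.0
```

Request:
jog_arm(steps=[[0,0,0,-0.01,-0.026,0.001,-1],[0,0,0,-0.013,-0.024,0.001,-1],[0,0,0,-0.016,-0.023,0.001,-1],[0,0,0,-0.018,-0.02,0.001,-1],[0,0,0,0,0,0,-1]])

```text
time_s: 26.2
tool_pos: [0.4818, 0.1352, 0.2185]
eef_rot: [0.018, -0.085, 0.996, -0.004]
wrist_force: [0.4, 0.6, -0.6]
grip_width: -0.003
gripper_force: 0.0
```

```bash
python3 st.py; python3 arc.py 29 22 15 8 5; python3 -c "
from h import *
t=r.camera('top');s=r.camera('scene')
for c in ('scene','top'):
  for b in r.boxes_of('door',c)[:2]: print(c,np.round(b['box']),round(b['confidence'],2))"
```

```text
26.2 [0.4818 0.1352 0.2185] [-0.016  0.618 -0.574  1.992  0.576  0.663  0.779] [ 0.4  0.6 -0.6]
[[-0.985 -0.17   0.037]
 [-0.17   0.985 -0.005]
 [-0.036 -0.011 -0.999]]
29.0 [0.499 0.121 0.215] [-0.0146 -0.0173  0.0042]
22.0 [0.524 0.109 0.215] [-0.0228 -0.0152  0.001 ]
15.0 [0.551 0.101 0.215] [-0.0245 -0.0123  0.001 ]
8.0 [0.578 0.097 0.215] [-0.0258 -0.0093  0.001 ]
5.0 [0.589 0.096 0.215] [-0.0114 -0.003   0.0004]
scene [255. 182.  85.  67.] 0.56
top [244. 194.  73.  35.] 0.84
```

The door is swinging with the tool: its box in the top view went from 42×78 to 73×35. Continuing along the arc.

Request:
jog_arm(steps=[[0,0,0,-0.015,-0.017,0.003,-1],[0,0,0,-0.023,-0.015,0.001,-1],[0,0,0,-0.024,-0.012,0.001,-1],[0,0,0,-0.018,-0.007,0.001,-1],[0,0,0,0,0,0,-1]])

```text
time_s: 26.9
tool_pos: [0.5678, 0.1032, 0.2143]
eef_rot: [0.017, -0.089, 0.996, -0.003]
wrist_force: [0.4, 0.1, -0.5]
grip_width: -0.004
gripper_force: 0.0
```

```bash
python3 st.py; python3 arc.py 5 2 0 ; python3 -c "
from h import *
t=r.camera('top');s=r.camera('scene')
for c in ('scene','top'):
  for b in r.boxes_of('door',c)[:2]: print(c,np.round(b['box']),round(b['confidence'],2))"
```

```text
26.9 [0.5678 0.1032 0.2143] [ 0.077  0.716 -0.591  1.774  0.563  0.792  0.953] [ 0.4  0.1 -0.5]
[[-0.984 -0.177  0.035]
 [-0.177  0.984 -0.003]
 [-0.034 -0.009 -0.999]]
5.0 [0.589 0.096 0.215] [-0.02   -0.0112  0.0001]
2.0 [0.601 0.095 0.215] [-0.0115 -0.0025  0.0004]
0.0 [0.609 0.095 0.215] [-0.0077 -0.0013  0.0003]
scene [253. 175.  74.  74.] 0.83
top [244. 181.  67.  47.] 0.69
```

Request:
jog_arm(steps=[[0,0,0,-0.01,-0.005,0,-1],[0,0,0,-0.008,-0.003,0,-1],[0,0,0,-0.006,-0.001,0,-1],[0,0,0,-0.005,-0.001,0,-1],[0,0,0,0,0,0,-1]])

```text
time_s: 27.6
tool_pos: [0.5965, 0.0988, 0.215]
eef_rot: [0.016, -0.09, 0.996, -0.003]
wrist_force: [-0.4, 0.4, 0.7]
grip_width: 0.004
gripper_force: 0.0
```

Request:
jog_arm(steps=[[0,0,0,-0.004,-0.001,0,-1],[0,0,0,-0.003,0,0,-1],[0,0,0,-0.003,0,0,-1],[0,0,0,0,0,0,-1]])

```text
time_s: 28.0
tool_pos: [0.6056, 0.0991, 0.2149]
eef_rot: [0.015, -0.09, 0.996, -0.003]
wrist_force: [-2.4, -0.3, -0.4]
grip_width: -0.001
gripper_force: 0.0
```

Request:
jog_arm(steps=[[0,0,0,-0.003,0,0,-1],[0,0,0,-0.003,0,0,-1],[0,0,0,-0.002,0,0,-1],[0,0,0,0,0,0,-1]])

```text
time_s: 28.4
tool_pos: [0.6133, 0.101, 0.2154]
eef_rot: [0.015, -0.09, 0.996, -0.003]
wrist_force: [-4.1, -0.9, 1.3]
grip_width: -0.001
gripper_force: 0.0
```

Request:
jog_arm(steps=[[0,0,0,-0.003,0,0,-1],[0,0,0,-0.003,0,0,-1],[0,0,0,0,0,0,-1]])

```text
time_s: 28.7
tool_pos: [0.6131, 0.1015, 0.2141]
eef_rot: [0.009, -0.091, 0.996, -0.005]
wrist_force: [-16.3, -2.0, 4.4]
grip_width: -0.0
gripper_force: 0.0
```

Request:
jog_arm(steps=[[0,0,0,-0.003,0,0,-1],[0,0,0,0,0,0,-1],[0,0,0,0,0,0,-1]])

```text
time_s: 29.0
tool_pos: [0.613, 0.1018, 0.2133]
eef_rot: [0.006, -0.092, 0.996, -0.005]
wrist_force: [-24.0, -2.3, 5.7]
grip_width: 0.0
gripper_force: 0.0
```

Request:
jog_arm(steps=[[0,0,0,0.012,0,0,-1],[0,0,0,0.03,0,0,-1],[0,0,0,0.045,0,0,-1],[0,0,0,0.045,0,0,-1],[0,0,0,0.02,-0.04,0,-1]])

```text
time_s: 29.5
tool_pos: [0.4774, 0.0409, 0.2123]
eef_rot: [0.017, -0.095, 0.995, -0.001]
wrist_force: [0.8, -1.1, -0.5]
grip_width: 0.003
gripper_force: 0.0
```

```bash
python3 -c "
from h import *
t=r.camera('top');s=r.camera('scene')
for c in ('scene','top'):
  for q in ('door','large_bottle'):
    for b in r.boxes_of(q,c)[:2]: print(c,q,np.round(b['box']),round(b['confidence'],2))
cv2.imwrite('pics/fin.png',np.hstack([cv2.resize(t[140:240,225:325,::-1],(400,400),interpolation=2),cv2.resize(s[140:260,210:330,::-1],(400,400),interpolation=2)]))"
```

```text
scene door [252. 166.  72.  82.] 0.82
scene door [190. 247.  20.  34.] 0.23
scene large_bottle [271. 194.  26.  30.] 0.89
top door [247. 170.  64.  60.] 0.69
top large_bottle [271. 190.  15.  14.] 0.47
top large_bottle [391. 187.   4.  18.] 0.19
```

View pics/fin.png

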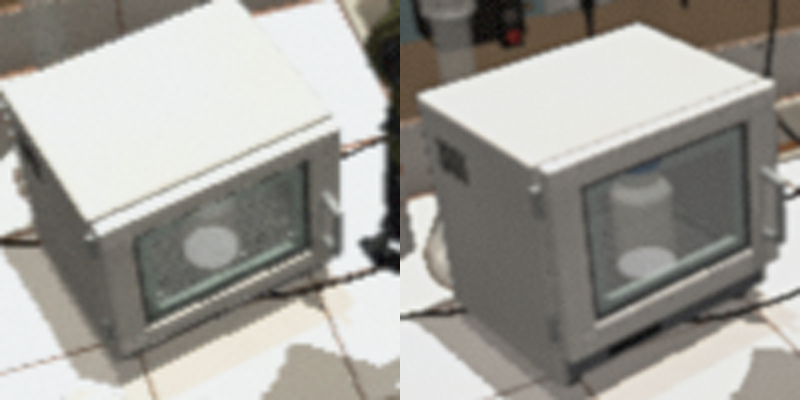

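The door is flush and held with the tool away from it, and the bottle is upright behind the pane. Handing in.

```bash
python3 -c "
from rig import r
print(r.close_job())"
```

```text
the job is handed in; nothing more can be done
None
```

The large bottle stands upright on the shelf, the shelf is pushed home against its stop, and the door is shut and stayed shut after I backed the arm off; the job was handed in at about 30 s.

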